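# Load the tape carrier and hold it up

### The arm

A 7-joint arm with a two-finger parallel gripper is mounted at the origin on a cart in front of the work surface, level with it; the furniture and walls round the work are solid. World frame = base frame: x ahead of the robot, y to its left, z up, the work surface at z = 0. Lengths are in m, angles in rad, forces in N, time in s.
With the tool pointing down it reaches from about 0.425 to 1.025 m from the base axis. Payload 3.6 kg.
Tool frame: the origin (TCP) lies on the centre line of the jaws, within the pads' length; the fingertips stand 19 mm ahead of it and the grasp point (between the pads) is the TCP (ctrl.nose_length is the z of the fingertips in the tool frame, in m); z points along the fingers, y is the line along which they close (so a half turn about z gives the same grasp; the last joint's range is limited). The gripper opens to 85 mm and grips with 20 to 120 N. Pads are 22 mm wide; open, the fingers measure 114 mm over their backs; the gripper's body (76 mm by 85 mm) begins 54 mm behind the grasp point. The pads swing forward as they close: fully open they stand 13 mm farther back than shut.
Start: joints at [-1.268, 0.591, 0.048, 1.609, -0.033, 0.943, -0.034], TCP at [0.28, 0.669, 0.25] pointing down, gripper open.
Joint ranges: [-2.69, 2.69], [-0.47, 2.24], [-1.27, 1.36], [0.19, 2.51], [-1.53, 4.68], [0.08, 2.07], [-3.09, 3.09]. Speed limits (rad/s): [2.57, 2.57, 3.14, 3.14, 3.14, 3.14, 3.14].

### API

Orientations are given as a unit quaternion [w, x, y, z].
In Python, from cell import ctrl, hand, monitor, grab_frame, camera_params, order, masks_of gives the robot as it stands. The module is installed in compiled form; this text tells all that it offers. Calls block until the motion is done:
- ctrl.goto(position, orientation): joint-space move of the TCP to a pose.
- ctrl.movel(position, max_speed=0.15, attitude=None, guard=None): straight line of the TCP; attitude=None keeps the orientation; max_speed is the mean speed in m/s. With guard (N) it stops when the force on the tool has changed by that much, and returns True; else False.
- ctrl.goto_joints(angles): joint-space move.
- hand.grip(opening): finger opening in m; the grip force is fixed at half the most; returns when the fingers have stopped.
- ctrl.pause(seconds).
- ctrl.ik(position, orientation): joint angles nearest the present ones, or None.
- monitor.get_state(): the state.
- grab_frame(name): name is "scene" or "top"; returns the picture (480x640x3 uint8, red, green, blue); there is no depth.
- camera_params(name): a dict with "K" (3x3 intrinsics, pixels), "position" and "orientation" of the camera in the world. Camera axes: x right, y down, z forward; pixel columns grow to the right and rows downward; lengths in m; the calibration is good to about 2 mm. A picture is of the moment at which its call begins. camera_params takes no time and is no camera call.
A pose or a line that the arm cannot do raises ctrl.MotionError and nothing moves.
- order.job_done(): hands the job in; it is judged then, once.
Trained networks look in the newest picture that a camera, given by its name, has taken for a name from the list of things; names that differ only in an ending like _2 or _b are one class to them, and where a whole thing is asked for, a point or a joint stands for the part that bears it (a point fixed in the world has none). Each returns a list of dicts, best first, with "p" (0 to 1); they miss things now and then, are a little off and sometimes report something else, mostly with a low value. They report only what shows in the picture. A call takes as long as a camera call.
- masks_of(camera, thing): "pixels" (480x640 bool, what is visible of it) and "uv" ([column, row] in pixels, amid what is visible of it).
The state is a dict: "clock": time; "joints": joint angles; "joint_velocities": joint speeds; "effort": joint torques, N m; "eef_pos": TCP position; "eef_rot": TCP orientation; "ft_force": force on the tool from outside, world axes, zero at the start; "moment": the same for the moment, N m; "opening": finger opening in m; "grasp_force": force on a finger pad.
Only numpy, scipy, OpenCV 4.12 (cv2) and the standard library are available. Lean on these libraries where they do the work, as an engineer would, in place of code of your own. Each camera call takes 0.05 s, during which the arm holds its last target. There are 200 camera calls.

### The job

Hang the roll of masking tape on the empty post of the tape carrier: lower it over the post until it lies flat on the board, and let go of it. Then take the carrier by its red handle, lift it with both rolls about 10 cm straight up off the worktop and keep it there, level and still; finish while holding it in the air. Leave the round tin where it is.

Things in the scene. Friction and masses are not known exactly. Their poses are not given: they have to be found in the camera images.
- tape_carrier: Tape carrier, 0.45 kg, loose: plywood board 120 (x) by 270 (y) mm on small feet, board top 14 mm up. Upright posts, 18 mm diameter, 50 mm tall, at its y = +85 mm (empty) and -85 mm (black tape). At y = 0 a hoop: 12 mm uprights at x = +-48 mm, red grip bar along x on top. Origin: centre of underside; z up. Its x lies within 0.4 rad of world x; balances near the bar's middle.
- empty_post (a point): Foot of the empty post: on its axis, at the board's top face (14 mm above the worktop); axes as the carrier's.
- full_post (a point): Foot of the other post, on its axis at the board's top face. A black roll of electrical tape (68 mm outside diameter, 19 mm high, 0.05 kg) sits fast round it and needs no handling.
- handle_grip (a point): Centre of the carrier's red grip bar, 150 mm above its underside. The bar runs along the carrier's x: 112 mm long (84 mm free between the uprights), 20 mm wide (carrier y), 24 mm high.
- masking_tape: Roll of cream masking tape lying flat: ring 100 mm outside, 74 mm inside diameter (wall 13 mm), 24 mm high, 0.12 kg. Too wide to grip across: grip the wall, one finger in the hole. Origin: centre of the underside; z up. It lies either left of the vice or behind it, the round tin in the other place.
- grease_tin: Round metal tin, 86 mm diameter, 40 mm high; bystander. Origin: centre of the underside.
- bench_vice: Blue bench vice bolted to the worktop, 138 mm high, about 250 mm along x and 200 mm along y; an obstacle that never moves. Origin: underside, just behind its jaws (jaws to the robot's side).

How it is judged:
By the outcome, as a careful person would: the job done as asked, in the order asked, and still so for the second after the job is handed in, while the arm keeps its last pose, push and grip.
It also fails if it takes over 64 s, if anything falls off the work surface, if the arm or the gripper's body presses on something with over 40 N, if the wrist force passes 120 N, or if a joint passes its speed limit or range.

## Working session

There is one attempt and no reset: what is moved stays moved. The work goes in short steps, each a Python script; the robot and the scene stay as the last script left them, time stands still between calls to the robot, and variables do not carry over. Pictures are saved under pics/ and viewed, at most 10 in all, crops included, and the job is handed in when it is done.

```bash
mkdir -p pics
cat > h.py <<'E'
import numpy as np, cv2
from scipy.spatial.transform import Rotation as R
from cell import ctrl, hand, monitor, grab_frame, camera_params, order, masks_of
def cam(n):
    c=camera_params(n); q=c["orientation"]; return np.array(c["K"]),np.array(c["position"]),R.from_quat([q[1],q[2],q[3],q[0]])
def px2w(n,uv,z):
    K,p,r=cam(n); d=r.apply(np.linalg.inv(K)@[uv[0],uv[1],1.]); return p+d*(z-p[2])/d[2]
def w2px(n,P):
    K,p,r=cam(n); c=r.inv().apply(np.atleast_2d(P)-p)@K.T; return c[:,:2]/c[:,2:]
def quat(yaw):  # tool down, tool y at angle yaw+90 about world z (tool x at yaw)
    q=(R.from_euler('z',yaw)*R.from_euler('x',np.pi)).as_quat(); return [q[3],q[0],q[1],q[2]]
def save(n,f,im=None):
    im=grab_frame(n) if im is None else im; cv2.imwrite('pics/'+f,im[:,:,::-1]); return im
E
python3 - <<'E'
from h import *
a=save('scene','s0.png');b=save('top','t0.png')
for n in('scene','top'):
    print(n,cam(n)[0][0,0],cam(n)[1],cam(n)[2].as_matrix().round(2).tolist())
    for t in('masking_tape','tape_carrier','grease_tin','bench_vice','handle_grip'):
        for m in masks_of(n,t)[:2]:
            ys,xs=np.nonzero(m['pixels']);print(t,round(m['p'],2),m['uv'],xs.min(),xs.max(),ys.min(),ys.max(),px2w(n,m['uv'],0.0).round(3))
print(monitor.get_state()['clock'],ctrl.nose_length, monitor.get_state()['eef_rot'])
E
```

```text
scene 455.03746061794266 [ 0.01934147 -1.03742676  0.6703521 ] [[0.88, -0.21, 0.43], [-0.48, -0.38, 0.79], [-0.01, -0.9, -0.44]]
tape_carrier 0.94 [338.8, 313.3] 305 376 259 355 [ 0.493 -0.22   0.   ]
grease_tin 0.75 [340.5, 249.4] 327 353 236 258 [0.671 0.079 0.   ]
bench_vice 0.5 [251.1, 225.6] 247 258 220 227 [0.485 0.394 0.   ]
handle_grip 0.6 [338.2, 313.7] 303 376 259 356 [ 0.49  -0.221  0.   ]
top 446.2766163723948 [0.46560806 0.03316562 1.3834034 ] [[-0.01, -1.0, 0.08], [-1.0, 0.0, -0.01], [0.01, -0.08, -1.0]]
masking_tape 0.97 [208.8, 264.9] 198 230 258 289 [0.509 0.359 0.   ]
masking_tape 0.41 [306.0, 213.4] 290 318 201 229 [0.668 0.059 0.   ]
tape_carrier 0.92 [403.4, 274.1] 356 449 247 304 [ 0.477 -0.242  0.   ]
grease_tin 0.87 [302.2, 213.8] 290 318 201 229 [0.667 0.07  0.   ]
handle_grip 0.83 [406.9, 272.6] 356 449 246 304 [ 0.482 -0.253  0.   ]
0.6 0.019 [9.53606050e-06 1.96573391e-01 9.80489113e-01 3.18515637e-05]
```

View pics/s0.png

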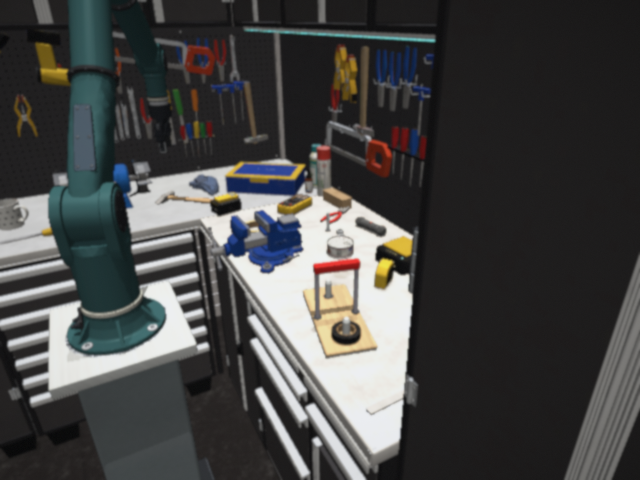

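View pics/t0.png

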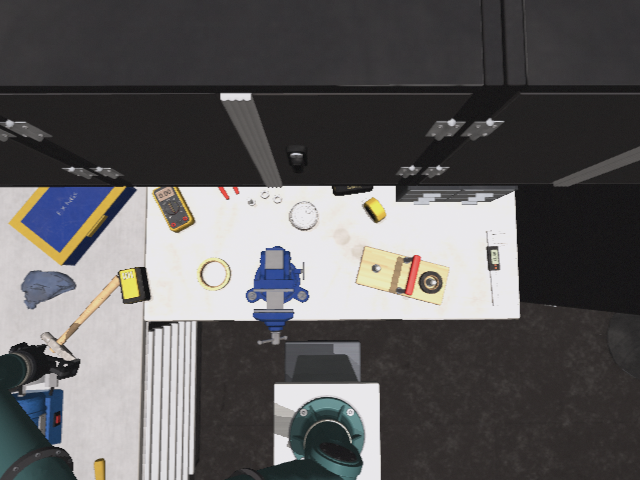

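The top view shows the tape at (214,274), left of the vice. The tin is behind the vice at (304,215). The carrier's empty post is at (376,268), the black roll at (432,282) and the red bar at about (412,275). The next step is refining these positions.

```bash
cat > m.py <<'E'
from h import *
from scipy.optimize import least_squares
def carrier():
    """pose x,y,yaw from board+bar masks in the top picture"""
    im=grab_frame('top'); hsv=cv2.cvtColor(im,cv2.COLOR_RGB2HSV)
    m=masks_of('top','tape_carrier')[0]['pixels']
    red=((hsv[...,0]<8)|(hsv[...,0]>172))&(hsv[...,1]>150)&cv2.dilate(m.astype(np.uint8),np.ones((9,9))).astype(bool)
    ys,xs=np.nonzero(red); bar=px2w('top',[xs.mean(),ys.mean()],.158)
    c=cv2.findContours(m.astype(np.uint8),cv2.RETR_EXTERNAL,cv2.CHAIN_APPROX_NONE)[0]
    rect=cv2.minAreaRect(max(c,key=cv2.contourArea)); k=cv2.boxPoints(rect)
    P=np.array([px2w('top',q,.012) for q in k])
    e=[P[1]-P[0],P[2]-P[1]]; L=max(e,key=np.linalg.norm); L=L*np.sign(L[1])
    return im,bar,P.mean(0),np.arctan2(-L[0],L[1]),[np.linalg.norm(v) for v in e]
def ring():
    m=masks_of('top','masking_tape')[0]; M=m['pixels'].astype(np.uint8)
    c=cv2.findContours(M,cv2.RETR_EXTERNAL,cv2.CHAIN_APPROX_NONE)[0]
    (u,v),r=cv2.minEnclosingCircle(max(c,key=cv2.contourArea)); a=px2w('top',[u,v],.02)
    return a,r,np.linalg.norm(px2w('top',[u+r,v],.02)-a)
def overlay(im,x,y,yaw,rg=None):
    big=cv2.resize(im,None,fx=4,fy=4); c,s=np.cos(yaw),np.sin(yaw)
    W=lambda p:np.array([x+c*p[0]-s*p[1],y+s*p[0]+c*p[1],p[2]])
    def poly(ps,col): cv2.polylines(big,[np.int32(w2px('top',ps)*4+2)],True,col,1)
    poly([W(p) for p in[(.06,.135,.014),(.06,-.135,.014),(-.06,-.135,.014),(-.06,.135,.014)]],(0,255,0))
    poly([W(p) for p in[(.056,.01,.162),(.056,-.01,.162),(-.056,-.01,.162),(-.056,.01,.162)]],(0,0,255))
    t=np.linspace(0,6.28,40)
    poly([W((.009*np.cos(a),.085+.009*np.sin(a),.064)) for a in t],(0,0,255))
    poly([W((.034*np.cos(a),-.085+.034*np.sin(a),.033)) for a in t],(255,0,255))
    if rg is not None:
        for r in(.05,.037): poly([(rg[0]+r*np.cos(a),rg[1]+r*np.sin(a),.024) for a in t],(255,0,0))
    return big
E
python3 - <<'E'
from m import *
im,bar,cen,yaw,e=carrier(); a,r,rw=ring()
print('bar',bar,'cen',cen,yaw,e,'ring',a,r,rw)
b=overlay(im,*((bar+cen)/2)[:2],yaw,a)
save('',"ov.png",b[960:1240,1380:1860].repeat(1,0)); save('',"ov2.png",b[980:1220,740:1000])
cv2.imwrite('pics/ov.png',cv2.hconcat([b[960:1240,1400:1840],b[960:1240,740:1000]])[:,:,::-1])
q=quat(yaw+np.pi)
print([px2w('top',p,z).round(3) for p,z in [((246,345),.1),((310,247),.1)]])
print(ctrl.ik([a[0],a[1]+.04,.25],q),ctrl.ik([*bar[:2],.3],q))
E
```

```text
bar [ 0.47900372 -0.23569523  0.158     ] cen [ 0.48024635 -0.2394133   0.012     ] -0.2595816150068815 [np.float64(0.13016717128906005), np.float64(0.27090191297158733)] ring [0.48313499 0.33928385 0.02      ] 17.119070053100586 0.05193604031066096
[array([0.279, 0.227, 0.1  ]), array([0.556, 0.046, 0.1  ])]
[-0.76163075  0.4515307   0.03081693  1.86853056 -0.01835864  0.82180187
  0.5898153 ] [-0.12775525  0.3413357   0.64938773  2.00743022 -0.26661316  0.87617977
  1.97754054]
```

View pics/ov.png

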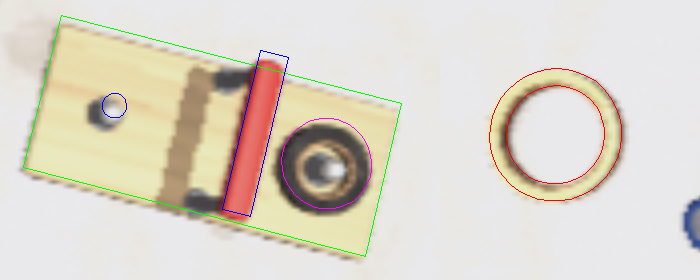

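The overlay matches the ring at crop (555,135). The carrier model sits about 1 px too high (+x), so I shift it by −3 mm and go on to the pick.

```bash
cat >> m.py <<'E'
CX,CY,YAW=.4768,-.2370,-.2596
Y=np.array([-np.sin(YAW),np.cos(YAW)]); Q=quat(YAW+np.pi)
RING=np.array([.4831,.3393])
def st(*k):
    s=monitor.get_state(); print({i:np.round(s[i],4) for i in ('clock','eef_pos','opening','grasp_force','ft_force')+k})
E
python3 - <<'E'
from m import *
g=RING+Y*.0435
hand.grip(.04)
ctrl.goto([*g,.15],Q); st()
ctrl.movel([*g,.06]); print(ctrl.movel([*g,.024],max_speed=.06,guard=8)); st()
hand.grip(0.0); st()
ctrl.movel([*g,.30],max_speed=.2); st('joints')
save('top','t1.png'); save('scene','s1.png')
a,r,rw=ring(); print(a,r)
p=np.array([CX,CY])+Y*.1285; print(p,ctrl.ik([*p,.30],Q))
a=cv2.imread('pics/t1.png')[200:340,160:340];b=cv2.imread('pics/s1.png')[130:270,180:360]
cv2.imwrite('pics/c1.png',cv2.resize(cv2.hconcat([a,b]),None,fx=2.2,fy=2.2))
E
```

```text
{'clock': np.float64(2.65), 'eef_pos': array([0.4937, 0.3836, 0.1505]), 'opening': np.float64(0.0397), 'grasp_force': np.float64(0.0), 'ft_force': array([ 1.2787,  0.2687, -0.4804])}
False
{'clock': np.float64(4.15), 'eef_pos': array([0.4943, 0.3814, 0.0238]), 'opening': np.float64(0.0399), 'grasp_force': np.float64(0.0), 'ft_force': array([-0.2099,  0.4109,  0.0796])}
{'clock': np.float64(4.5167), 'eef_pos': array([0.4949, 0.382 , 0.0246]), 'opening': np.float64(0.0104), 'grasp_force': np.float64(56.8704), 'ft_force': array([ 0.3871, -0.1491,  2.4427])}
{'clock': np.float64(6.05), 'eef_pos': array([0.4935, 0.3807, 0.2986]), 'opening': np.float64(0.0107), 'grasp_force': np.float64(56.6944), 'ft_force': array([ 0.3172, -0.8353, -2.0059]), 'joints': array([-0.7436,  0.4124,  0.0191,  1.7993, -0.0095,  0.9327,  0.5908])}
[0.48116898 0.41106209 0.02      ] 21.633407592773438
[ 0.50978518 -0.11280568] [-0.06047095  0.27968442  0.23839678  2.01908483 -0.08671049  0.85220918
  1.53735113]
```

View pics/c1.png

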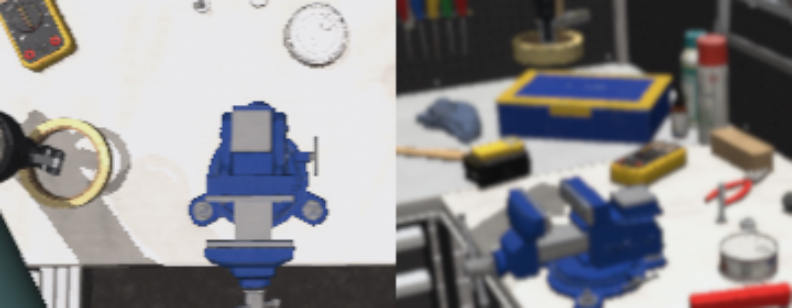

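The tape is held level at its wall (about (67,160) in the crop). Next I carry it over the vice and check alignment above the post.

```bash
cat >> m.py <<'E'
PL=np.array([CX,CY])+Y*.1285
E
python3 - <<'E'
from m import *
ctrl.movel([*PL,.30],max_speed=.22); ctrl.movel([*PL,.12],max_speed=.15); st()
im=grab_frame('top'); save('','t2.png',im); s=save('scene','s2.png')
M=masks_of('top','masking_tape')
for m in M[:2]:
    ys,xs=np.nonzero(m['pixels']); print(m['p'],m['uv'],xs.min(),xs.max(),ys.min(),ys.max(),px2w('top',[(xs.min()+xs.max())/2,(ys.min()+ys.max())/2],.11))
b=overlay(im,CX,CY,YAW)[920:1280,1380:1880]
s=cv2.resize(s[220:380,260:400],None,fx=2.25,fy=2.25)
cv2.imwrite('pics/c2.png',cv2.hconcat([b[:,:480],s])[:,:,::-1])
E
```

```text
{'clock': np.float64(9.95), 'eef_pos': array([ 0.5105, -0.113 ,  0.1207]), 'opening': np.float64(0.0106), 'grasp_force': np.float64(56.7178), 'ft_force': array([ 0.4767, -0.7625, -1.2652])}
```

View pics/c2.png

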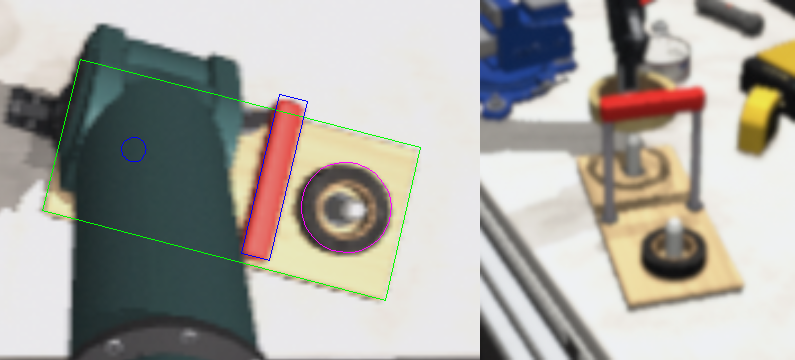

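The scene view shows the ring centred over the post, with its shadow round the post's foot at about (632,165) and the hoop clear. I lower it under guard.

Run:
```python
from m import *
print(ctrl.movel([*PL,.060],max_speed=.08,guard=6)); st()
if monitor.get_state()['eef_pos'][2]<.065:
    print(ctrl.movel([*PL,.036],max_speed=.03,guard=5)); st()
s=save('scene','s3.png')
cv2.imwrite('pics/c3.png',cv2.resize(s[220:380,260:400],None,fx=3,fy=3)[:,:,::-1])
```

```text
False
{'clock': np.float64(11.0), 'eef_pos': array([ 0.51  , -0.1129,  0.0602]), 'opening': np.float64(0.0106), 'grasp_force': np.float64(56.71), 'ft_force': array([ 0.0726, -0.214 , -1.5013])}
True
{'clock': np.float64(11.6833), 'eef_pos': array([ 0.5095, -0.1127,  0.0385]), 'opening': np.float64(0.0105), 'grasp_force': np.float64(57.4624), 'ft_force': array([0.2133, 0.3054, 5.2808])}
```

View pics/c3.png

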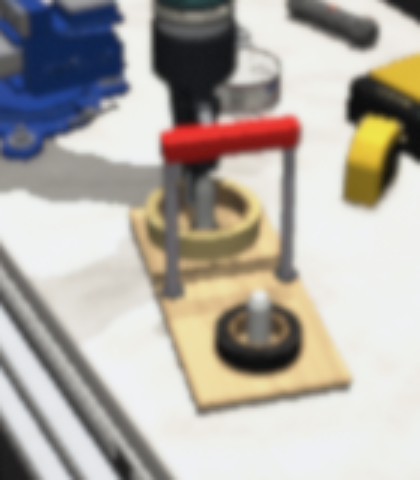

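The ring lies on the board round the post (205,215), and contact came at the expected height. I release it, retreat and re-measure.

Run:
```python
from m import *
hand.grip(.025); st()
ctrl.movel([*PL,.12],max_speed=.1); st()
ctrl.movel([*PL,.30],max_speed=.2)
p=PL+Y*.15
ctrl.movel([*p,.30],max_speed=.2); hand.grip(.06)
im,bar,cen,yaw,e=carrier(); print(bar,cen,yaw,e); a,r,rw=ring(); print(a,r, 'post',np.array([CX,CY])+Y*.085)
s=save('scene','s4.png')
b=overlay(im,CX,CY,YAW)[920:1280,1380:1880]
s=cv2.resize(s[220:380,260:400],None,fx=2.25,fy=2.25)
cv2.imwrite('pics/c4.png',cv2.hconcat([b[:,:480],s])[:,:,::-1]); st()
```

```text
{'clock': np.float64(12.025), 'eef_pos': array([ 0.5096, -0.1116,  0.0382]), 'opening': np.float64(0.0251), 'grasp_force': np.float64(2.0128), 'ft_force': array([0.8976, 2.3865, 2.2883])}
{'clock': np.float64(12.9917), 'eef_pos': array([ 0.5093, -0.1128,  0.1196]), 'opening': np.float64(0.0248), 'grasp_force': np.float64(0.0), 'ft_force': array([-1.1203,  0.1312, -0.0896])}
[ 0.47776944 -0.23572047  0.158     ] [ 0.48002111 -0.24007378  0.012     ] -0.25722285334712613 [np.float64(0.13167514901961472), np.float64(0.2723635590542535)]
[ 0.49181308 -0.15752545  0.02      ] 16.777868270874023 post [ 0.49861899 -0.15484812]
{'clock': np.float64(15.575), 'eef_pos': array([0.5483, 0.0322, 0.3   ]), 'opening': np.float64(0.06), 'grasp_force': np.float64(0.0), 'ft_force': array([ 0.2866, -0.7956,  0.648 ])}
```

View pics/c4.png

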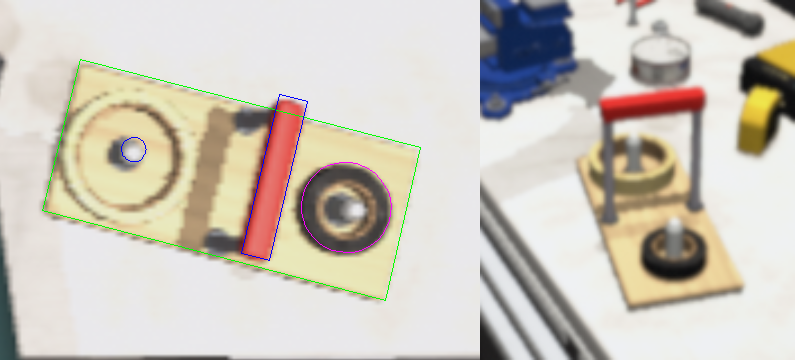

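The tape lies flat round the post, released, and the carrier has not moved. Next I grip the bar and lift.

Run:
```python
from m import *
B=np.array([.4755,-.2355])
ctrl.movel([*B,.30],max_speed=.2); ctrl.movel([*B,.20],max_speed=.12)
print(ctrl.movel([*B,.150],max_speed=.06,guard=8)); st()
if monitor.get_state()['eef_pos'][2]<.153:
    hand.grip(0.0); st('moment')
    p=monitor.get_state()['eef_pos']
    ctrl.movel([*B,.170],max_speed=.04); st('moment')
    ctrl.movel([*B,.252],max_speed=.06); ctrl.pause(1); st('moment','joint_velocities')
t=save('top','t5.png'); s=save('scene','s5.png')
cv2.imwrite('pics/c5.png',cv2.hconcat([cv2.resize(t[200:340,330:490],(400,350)),cv2.resize(s[190:330,260:420],(400,350))])[:,:,::-1])
```

```text
False
{'clock': np.float64(19.075), 'eef_pos': array([ 0.4757, -0.2357,  0.1502]), 'opening': np.float64(0.06), 'grasp_force': np.float64(0.0), 'ft_force': array([ 0.2872,  0.8008, -0.403 ])}
{'clock': np.float64(19.5167), 'eef_pos': array([ 0.4757, -0.2358,  0.1505]), 'opening': np.float64(0.0195), 'grasp_force': np.float64(59.2765), 'ft_force': array([-0.4326, -0.4035,  4.6273]), 'moment': array([-0.0772,  0.2284,  0.102 ])}
{'clock': np.float64(20.1667), 'eef_pos': array([ 0.4754, -0.2354,  0.17  ]), 'opening': np.float64(0.0189), 'grasp_force': np.float64(58.7265), 'ft_force': array([-0.2649, -0.481 , -6.5022]), 'moment': array([-0.0468,  0.0265, -0.0759])}
{'clock': np.float64(22.6833), 'eef_pos': array([ 0.4755, -0.2355,  0.252 ]), 'opening': np.float64(0.019), 'grasp_force': np.float64(58.7443), 'ft_force': array([ 0.6207,  0.4132, -5.7489]), 'moment': array([-0.0839, -0.0165, -0.0431]), 'joint_velocities': array([ 0.0013, -0.0003,  0.0002, -0.0013,  0.0026, -0.0002,  0.0019])}
```

View pics/c5.png

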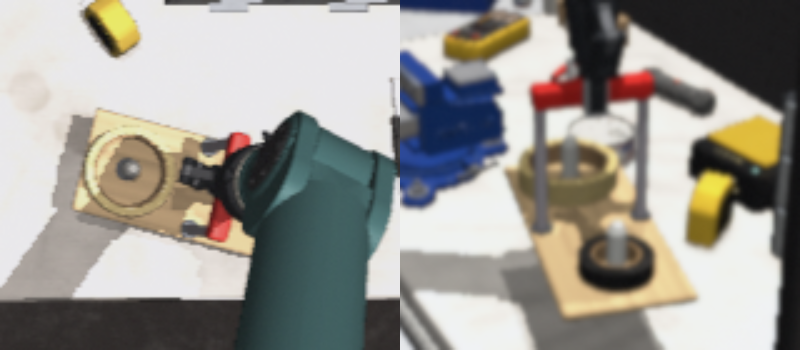

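It is lifted with both rolls. I check that it is level against a projected model raised 101.5 mm.

Run:
```python
from m import *
s=save('scene','s6.png'); big=cv2.resize(s,None,fx=4,fy=4); c,q=np.cos(YAW),np.sin(YAW); D=.1015
def poly(ps,col): cv2.polylines(big,[np.int32(w2px('scene',[(.4755+c*x-q*y,-.2365+q*x+c*y,z+D) for x,y,z in ps])*4+2)],True,col,1)
poly([(.06,.135,.014),(.06,-.135,.014),(-.06,-.135,.014),(-.06,.135,.014)],(0,255,0))
poly([(.048,0,.014),(.048,0,.15),(-.048,0,.15),(-.048,0,.014)],(0,0,255))
for y in(.085,-.085): poly([(0,y,.014),(0,y,.064)],(255,0,255))
cv2.imwrite('pics/c6.png',big[850:1350,1180:1580,::-1]); st()
```

```text
{'clock': np.float64(22.8333), 'eef_pos': array([ 0.4755, -0.2355,  0.252 ]), 'opening': np.float64(0.019), 'grasp_force': np.float64(58.7403), 'ft_force': array([-0.5453,  0.6205, -6.346 ])}
```

View pics/c6.png

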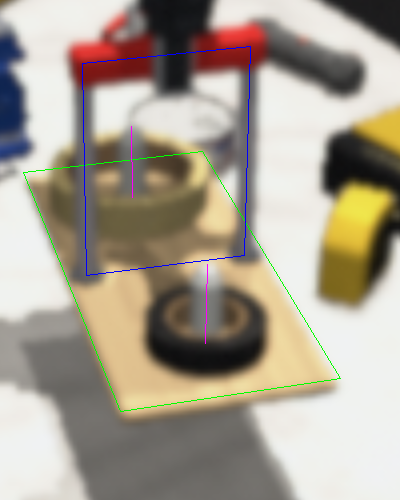

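The carrier matches the level model to about 1 px: the board corners are at (120,415) and (340,380), and the posts are aligned. I hand it in.

```bash
python3 -c "
from m import *
ctrl.pause(.5); st(); print(order.job_done())"
```

```text
{'clock': np.float64(23.3333), 'eef_pos': array([ 0.4755, -0.2355,  0.252 ]), 'opening': np.float64(0.0194), 'grasp_force': np.float64(58.7371), 'ft_force': array([ 0.4051,  0.0826, -6.959 ])}
the job is handed in; nothing more can be done
None
```

The masking tape is on the empty post, flat on the board and released; the carrier is held by its red handle about 10 cm up, level and still with both rolls; the tin was not touched; the job was handed in at 23 s.

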